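# Strap the flour canister into its carrying caddy

## Task

The blue rye-flour canister is going to a friend's kitchen: lift it out of its pale wooden rack and stand it on the cork mat, then let go and take it again by its other pair of sides, because the rack and the caddy each leave room for fingers on different sides. Lower it into the pocket of the darker wooden caddy until it stands on the floor of the pocket and let go, then swing the steel hold-down bar over it until the bar lies fully home in its catch. Keep the canister upright throughout and leave the other things on the counter where they are.

Things in the scene. Friction and masses are not known exactly. Their poses are not given: they have to be found in the camera images.
- canister_center (a point): Centre, half-way up, of the blue enamelled rectangular canister with flush white lid: 46 mm along its own x, 60 mm along its own y, 90 mm tall (z up), 0.25 to 0.49 kg, edges rounded 3 mm. It starts upright in the rack, its axes nearly parallel to the rack's (within 0.02 rad). This point is 45 mm above its underside.
- rack: Pale wooden rack fixed to the counter; origin at the centre of its underside. Base 90 (x) x 104 (y) x 12 mm. Two upright cheeks 12 mm thick, 60 mm deep along x, inner faces at y = +-34 mm, rise to 107 mm above the counter, 5 mm over the canister's lid. Open at +x and -x: fingers fit only across the canister's 46 mm width, along x.
- mat: Flat square cork mat fixed to the counter, 160 x 160 mm, 4 mm thick; origin at the centre of its underside, lying between rack and caddy.
- caddy: Darker wooden caddy fixed to the counter; origin at the centre of its underside, in the middle of the pocket. Base 150 (x) x 84 (y) x 12 mm. Steel hinge post at x = +62 mm (far side from the robot, top at 124 mm) and forked steel catch post at x = -62 mm (near side; 12 mm thick, 32 mm wide along y, tines to 125 mm).
- pocket (a point): Centre of the caddy's pocket floor, 12 mm above the counter, axes as the caddy's. Tall walls: inner faces at x = +-26 mm, flaring over their top 15 mm to +-31 mm as a lead-in, top 107 mm above the counter. Low lips: inner faces at y = +-33 mm, top 27 mm, 6 mm thick. Canister: 46 mm along x, 60 mm along y, either way round, 3 mm play a side; fingers fit only at the y ends, across its 60 mm.
- bar_hinge (a point): Axis of the hold-down bar's hinge, on the caddy at x = +62 mm, y = 0, 114 mm above the counter; the axis runs along the caddy's y.
- bar (a joint): Angle of the steel hold-down bar, rad: 0 = lying level in the forked catch, towards the caddy's -x (its stop); pi/2 = upright; it starts at 1.88 to 2.08, leaning away over the hinge. The hinge is stiff and stays where it is left (about 1 to 2 N at the grip moves it). Bar 16 mm wide along y, 8 mm thick.
- bar_grip (a point): Centre of the black grip block at the bar's free end, 155 mm from the hinge axis: 32 mm along the bar, 20 mm wide along the caddy's y, 18 mm thick. At angle q it is at x = 62 - 155 cos q, z = 114 + 155 sin q mm in the caddy's frame. Pinched lightly across its width, tool pointing down, it turns between the fingers as the bar swings.
- jar: Bystander: closed round glass starter jar with aluminium lid, 84 mm diameter, 118 mm tall; origin under its centre.
- timer: Bystander: red round kitchen timer, 76 mm diameter, 58 mm tall; origin under its centre.
- ramekin: Bystander: white ceramic ramekin, 90 mm diameter, 50 mm tall; origin under its centre.
- scraper: Bystander: steel bench scraper with dark wooden grip lying flat, about 110 x 130 mm, 18 mm high; origin on its underside.
- basket: Bystander: round rattan proofing basket, about 210 mm diameter, 80 mm tall; origin under its centre.
Things that resemble listed ones, but are neither listed nor needed, are in the scene too. What is shaped like the caddy but purple is not meant.

How it is judged:
On the way, in this order (a step that is already met when the one before it is completed fails the run):
1. the canister has been stood on the cork mat and let go (horizontal distance between canister_center and mat below 0.08 m and height (world z) of canister_center below 0.053 m and angle between canister_center's own z axis and vertical below 0.09 rad and contact force between the fingers and canister below 0.1 N), for 0.2 s.
2. the canister stands in the caddy's pocket, let go, with the bar not yet closed (x of canister_center in the frame of caddy between -0.007 and 0.007 m and y of canister_center in the frame of caddy between -0.008 and 0.008 m and z of canister_center in the frame of caddy between 0.052 and 0.061 m and angle between canister_center's own z axis and vertical below 0.09 rad and contact force between the fingers and canister below 0.1 N and value of joint bar above 0.6 rad), for 0.2 s.
3. the bar lies in its catch over the canister (x of canister_center in the frame of caddy between -0.007 and 0.007 m and y of canister_center in the frame of caddy between -0.008 and 0.008 m and z of canister_center in the frame of caddy between 0.052 and 0.061 m and angle between canister_center's own z axis and vertical below 0.09 rad and value of joint bar below 0.05 rad), for 0.2 s.
At the end, for the whole second after the job is handed in: Canister at rest, upright within 0.09 rad, on the pocket floor: centre within 7 mm (x), 8 mm (y) of the pocket centre in the caddy frame, 52 to 61 mm above the counter; bar angle under 0.05 rad; jar, timer, ramekin, scraper, basket within 25 mm of their starts (all of step 3 and linear speed of canister below 0.02 m/s and distance of each of jar, timer, ramekin, scraper, basket from where it was at the start of the episode below 0.025 m); the robot touches nothing.
It fails at once if the canister is tipped by more than 0.5 rad (angle between canister_center's own z axis and vertical above 0.5 rad).
It fails at once if a bystander (jar, timer, ramekin, scraper or basket) is moved more than 25 mm (distance of any of jar, timer, ramekin, scraper, basket from where it was at the start of the episode above 0.025 m).
It also fails if it takes over 72 s, if anything falls off the work surface, if the arm or the gripper's body presses on something with over 40 N, if the wrist force passes 120 N, or if a joint passes its speed limit or range.

## Robot

A 6-joint arm with a two-finger parallel gripper is mounted at the origin on the work surface. World frame = base frame: x ahead of the robot, y to its left, z up, the work surface at z = 0. Lengths are in m, angles in rad, forces in N, time in s.
With the tool pointing down it reaches from about 0.3 to 0.85 m from the base axis. Payload 4.2 kg.
Tool frame: the origin (TCP) lies at the very end of the fingers, on their centre line; the grasp point (between the pads) lies 19 mm behind it; z points along the fingers, y is the direction in which the jaws open and shut (so a half turn about z gives the same grasp; the last joint's range is limited). The gripper opens to 91 mm and grips with 3 to 60 N. Pads are 32 mm wide; open, the fingers measure 118 mm over their backs; the gripper's body (76 mm by 178 mm) begins 60 mm behind the grasp point.
Start: joints at [-1.238, 0.32, 1.565, -0, 1.257, -0.02], TCP at [0.199, -0.54, 0.214] pointing down, gripper open.
Joint ranges: [-3.11, 3.11], [-0.84, 2.01], [0.21, 2.61], [-1.34, 4.49], [0.05, 2.63], [-2.56, 2.56]. Speed limits (rad/s): [2.57, 2.57, 3.14, 3.14, 3.14, 3.14].

## Interface

Orientations are given as a unit quaternion [w, x, y, z].
In Python, from plant import state, read_camera, close_job gives the robot as it stands.
- The arm moves only by the shell command python3 -m jog 'ROWS'. ROWS is JSON, a list that holds one entry, the list of rows, each a list of 5 numbers: the finger opening in mm, from 0 to 91.2, then the shift along the world's x, y, z in units of 25 mm (1.0 is 25 mm), then the turn about the world's z in units of 6 degrees (1.0 is 6 degrees). A call has exactly 5 rows; each row shifts and turns the commanded pose from where the row before left it; what a row does not reach is not made up. A row lasts 1/8 s, in which the tool goes at most 62.5 mm and 10.7 degrees, less where a joint would pass 70% of its speed; a pose out of reach is approached as far as the arm can. A call is refused whole if a number of a shift passes 1 or a number of a turn 1, either way. A call with a gripper value outside its range is refused whole. The fingers move at their own pace and stop on an object; the grip force is fixed at half the most. Time passes only in rows, so rows that do not move let the fingers close, or fill a call up. It gives the time, the measured TCP pose, the force and the opening at its end, in the units of the state.
- state(): the state, without advancing time (a new reading comes with each control period).
- read_camera(name): name is "scene" or "top"; returns a dict with "color" (420x560x3 uint8, red, green, blue), "intrinsics" (3x3 intrinsics, pixels), "dist_coeffs" ([k1, k2, p1, p2, k3] as OpenCV has them; the pictures are not rectified), "view" (4x4, takes a point from world to camera coordinates). Camera axes: x right, y down, z forward; pixel columns grow to the right and rows downward; lengths in m; the calibration is good to about 2 mm. A picture is of the moment at which its call begins. There is no depth.
- close_job(): hands the job in, once; it reports no verdict.
The state is a dict: "time": time; "joint_positions": joint angles; "dq": joint speeds; "effort": joint torques, N m; "eef_pos": TCP position; "orientation": TCP orientation; "force": force on the tool from outside, world axes, zero at the start; "wrist_torque": the same for the moment, N m; "grip_width": opening from 0.0 (shut) to 1.0 (fully open).
Only numpy, scipy, OpenCV 4.12 (cv2) and the standard library are available. Lean on these libraries where they do the work, as an engineer would, in place of code of your own. Each camera call takes 0.05 s, during which the arm holds its last target.

## Working session

There is one attempt and no reset: what is moved stays moved. The work goes in short steps, Python scripts to look and compute and a shell command to move; the robot and the scene stay as the last step left them, time stands still between calls to the robot, and variables do not carry over. Pictures are saved under pics/ and viewed, and the job is handed in when it is done.

```bash
mkdir -p pics; ls; python3 - <<'E'
from plant import state, read_camera
import cv2
for n in("scene","top"):
    c=read_camera(n); cv2.imwrite(f"pics/{n}0.png",c["color"][:,:,::-1]); print(n,c["intrinsics"],c["dist_coeffs"],c["view"])
print(state())
E
```

```text
pics
scene [[497.25922657   0.         280.55659468]
 [  0.         497.25922657 205.13540068]
 [  0.           0.           1.        ]] [-0.04544881  0.          0.          0.          0.        ] [[ 0.80127244  0.59827672 -0.005238   -0.45295484]
 [ 0.47385617 -0.63993221 -0.60493562 -0.2157853 ]
 [-0.36527086  0.48223618 -0.79625716  1.63098491]
 [ 0.          0.          0.          1.        ]]
top [[436.07258492   0.         280.11245895]
 [  0.         436.07258492 218.33947832]
 [  0.           0.           1.        ]] [-0.08157392  0.          0.          0.          0.        ] [[ 1.48339458e-02 -9.99889831e-01 -5.28604906e-04  1.98109360e-03]
 [-9.98068873e-01 -1.47750343e-02 -6.03342671e-02  5.30864947e-01]
 [ 6.03198100e-02  1.42257935e-03 -9.98178089e-01  1.39726176e+00]
 [ 0.00000000e+00  0.00000000e+00  0.00000000e+00  1.00000000e+00]]
{'time': 0.1, 'joint_positions': array([-1.23796816e+00,  3.20223538e-01,  1.56553064e+00,  9.43088365e-06,
        1.25741436e+00, -2.00040069e-02]), 'dq': array([-0.00101396,  0.00087292, -0.00208997, -0.00121274, -0.00081984,
       -0.00224426]), 'effort': array([ 1.02048340e-03, -4.13331056e+01, -2.32507968e+01,  7.27875531e-02,
        4.21243964e-02, -6.90245975e-05]), 'eef_pos': array([ 0.19855067, -0.53915607,  0.21321715]), 'orientation': array([-7.79022609e-04,  9.84478949e-01,  1.75500933e-01, -1.18311974e-04]), 'force': array([ 0.28119129, -0.58032404, -0.56319853]), 'wrist_torque': array([-0.00416895,  0.04867525, -0.00643695]), 'grip_width': 0.9994263993617991}
```

View pics/scene0.png

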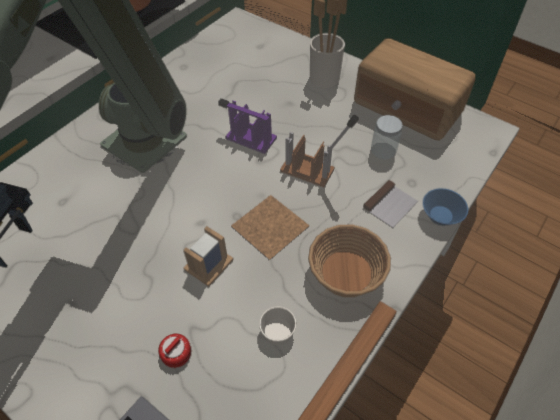

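View pics/top0.png

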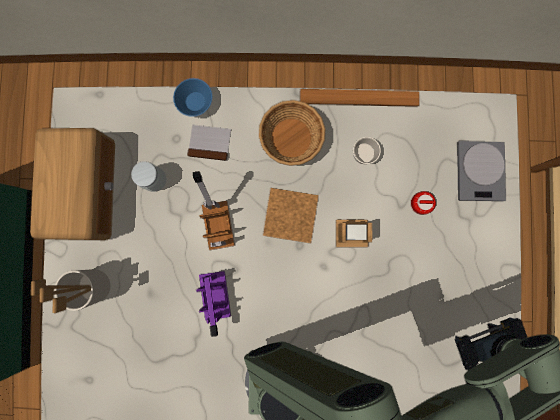

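Candidates for the canister and rack: only the blue, white-lidded one in the pale rack, at scene (207,255) and top (355,232). Candidates for the caddy: brown at scene (308,165) / top (217,226), and purple at scene (250,128) / top (213,297), which is the decoy. The mat is at top (291,214). I choose the brown caddy and check it in close crops.

```bash
python3 - <<'E'
import cv2, numpy as np
t=cv2.imread("pics/top0.png"); s=cv2.imread("pics/scene0.png")
a=cv2.resize(t[165:255,180:260],None,fx=5,fy=5,interpolation=cv2.INTER_CUBIC)
b=cv2.resize(t[205:260,325:385],None,fx=6.5,fy=6.5,interpolation=cv2.INTER_CUBIC)
b=cv2.copyMakeBorder(b,0,450-b.shape[0],0,0,cv2.BORDER_CONSTANT); cv2.imwrite("pics/tc.png",np.hstack([a,b])[:, :800])
a=cv2.resize(s[105:195,275:365],None,fx=4.4,fy=4.4,interpolation=cv2.INTER_CUBIC)
b=cv2.resize(s[215:295,170:250],None,fx=4.95,fy=4.95,interpolation=cv2.INTER_CUBIC)
cv2.imwrite("pics/sc.png",np.hstack([a,b]))
E
```

```text
(no output)
```

View pics/tc.png

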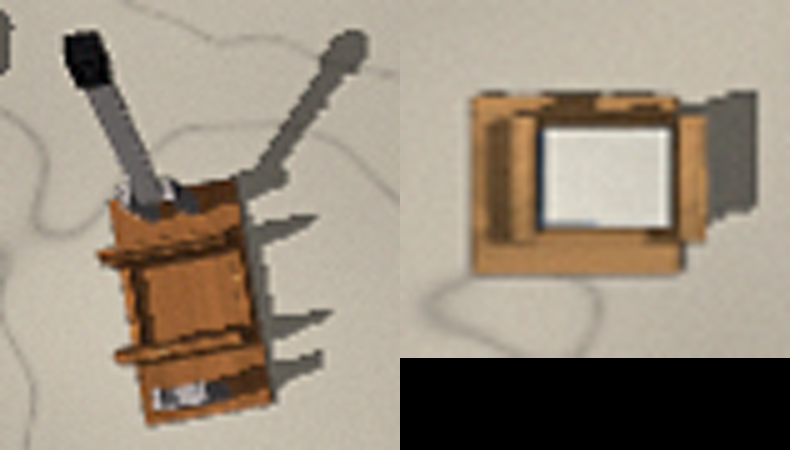

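View pics/sc.png

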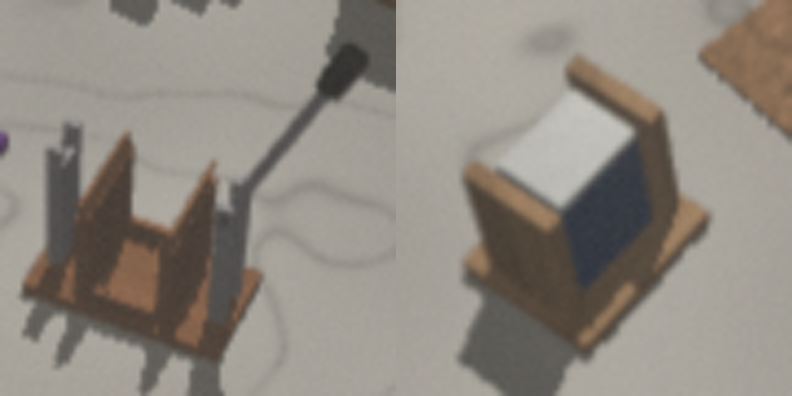

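Both crops confirm the choices. The brown caddy has its bar leaning away from the robot and its catch on the near side, and the rack holds the blue canister with the white lid. Next I fit the poses.

```bash
cat > h.py <<'E'
import cv2, numpy as np
from plant import read_camera,state
from scipy.optimize import least_squares
def cams():
    return {n:read_camera(n) for n in("scene","top")}
def proj(c,P):
    V=np.array(c["view"]);r,_=cv2.Rodrigues(V[:3,:3])
    return cv2.projectPoints(np.float64(P).reshape(-1,1,3),r,V[:3,3],np.array(c["intrinsics"]),np.array(c["dist_coeffs"]))[0][:,0]
def place(p,P):
    P=np.atleast_2d(np.float64(P));c,s=np.cos(p[2]),np.sin(p[2])
    return np.c_[p[0]+c*P[:,0]-s*P[:,1],p[1]+s*P[:,0]+c*P[:,1],P[:,2]]
def fit(C,obs,p0):
    "obs: list (cam, pt_mm, px)"
    def f(p): return np.concatenate([proj(C[n],place(p,np.array(P)/1000))[0]-u for n,P,u in obs])
    r=least_squares(f,p0,loss="soft_l1"); return r.x,r.fun.reshape(-1,2)
def box(x0,x1,y0,y1,z0,z1):
    v=np.array([[x,y,z] for x in(x0,x1) for y in(y0,y1) for z in(z0,z1)])/1000
    return v,[(0,1),(2,3),(4,5),(6,7),(0,2),(1,3),(4,6),(5,7),(0,4),(1,5),(2,6),(3,7)]
def wire(img,c,p,boxes,roi,k,col=(0,255,0)):
    x0,y0,w,h=roi
    o=cv2.resize(img[y0:y0+h,x0:x0+w],None,fx=k,fy=k,interpolation=cv2.INTER_CUBIC)
    for b in boxes:
        v,e=box(*b);u=(proj(c,place(p,v))-[x0,y0]+.5)*k-.5
        for i,j in e: cv2.line(o,tuple(int(a) for a in np.round(u[i])),tuple(int(a) for a in np.round(u[j])),col,1,cv2.LINE_AA)
    return o
E
cat > fit0.py <<'E'
from h import *
C=cams()
T=lambda u,v,k=5,o=(180,165):(np.array([u,v])+.5)/k-.5+o
TR=lambda u,v:T(u-400,v,6.5,(325,205))
S=lambda u,v:T(u,v,4.4,(275,105))
SR=lambda u,v:T(u-396,v,4.95,(170,215))
cad=[("top",(-75,42,12),T(150,424)),("top",(-75,-42,0),T(273,402)),("top",(75,-42,0),T(240,178)),("top",(75,42,12),T(110,200)),
("scene",(75,-42,0),S(218,360)),("scene",(-75,-42,0),S(24,292)),("scene",(75,42,12),S(262,270))]
rack=[("top",(-45,52,0),TR(471,274)),("top",(-45,-52,12),TR(684,272)),("top",(45,52,0),TR(471,96)),
("scene",(45,-52,0),SR(586,357)),("scene",(-45,-52,12),SR(465,265)),("scene",(45,52,12),SR(710,213))]
can=[("top",P,TR(*u)) for P,u in zip([(23,30,90),(23,-30,90),(-23,-30,90),(-23,30,90)],[(540,127),(671,126),(671,229),(540,230)])]
can+=[("scene",P,SR(*u)) for P,u in zip([(-23,-30,90),(-23,30,90),(23,30,90),(23,-30,90)],[(496,160),(575,86),(638,131),(562,213)])]
can=[(n,(P[0],P[1],P[2]+12),u) for n,P,u in can]
out={}
for name,o,p0 in(("caddy",cad,[.5,.2,.15]),("rack",rack,[.47,-.24,0]),("can",can,[.47,-.24,0])):
    p,r=fit(C,o,p0); out[name]=p; print(name,p.round(4),r.round(1).tolist())
    for n in("top","scene"):
        q,_=fit(C,[x for x in o if x[0]==n],p0); print("  ",n,q.round(4))
B={"caddy":[(-75,75,-42,42,0,12),(-68,-56,-16,16,12,125),(-31,31,-33,33,107,107),(-26,26,-33,33,12,12),(-26,26,-33,33,27,27)],"rack":[(-45,45,-52,52,0,12),(-30,30,-46,-34,12,107),(-30,30,34,46,12,107)],"can":[(-23,23,-30,30,12,102)]}
import sys
ims=[]
for n,roiC,roiR in(("top",(180,165,80,90),(320,195,80,90)),("scene",(275,105,90,90),(165,210,90,90))):
    img=np.ascontiguousarray(C[n]["color"][:,:,::-1])
    a=wire(img,C[n],out["caddy"],B["caddy"],roiC,4.4)
    b=wire(img,C[n],out["rack"],B["rack"],roiR,4.4)
    bb=wire(img,C[n],out["can"],B["can"],roiR,4.4,(0,0,255))
    m=(bb[:,:,2]>200)&(bb[:,:,1]<100);b[m]=bb[m]
    cv2.imwrite(f"pics/w_{n}.png",np.hstack([a,b]))
np.save("poses.npy",out)
E
python3 fit0.py
```

```text
caddy [0.5082 0.2122 0.1927] [[-0.6, 0.0], [0.6, -0.1], [-0.5, -0.3], [-0.3, -0.5], [-0.5, 0.6], [-1.0, -0.0], [0.2, -0.3]]
   top [0.5075 0.2115 0.1885]
   scene [0.509  0.2132 0.196 ]
rack [ 0.489  -0.2251  0.0191] [[0.4, -0.5], [0.0, -0.4], [0.1, -0.6], [0.4, 0.1], [-1.3, -1.0], [-0.2, -0.8]]
   top [ 0.4875 -0.2245  0.0206]
   scene [ 0.4909 -0.2258  0.0116]
can [ 0.4899 -0.2234 -0.0047] [[0.6, -0.7], [0.1, -0.1], [-0.1, -0.9], [0.5, -1.4], [-0.5, -0.0], [-0.5, -0.8], [0.1, -0.9], [-0.4, -1.4]]
   top [ 0.4875 -0.2226  0.0151]
   scene [ 0.4921 -0.2247 -0.0189]
```

View pics/w_top.png

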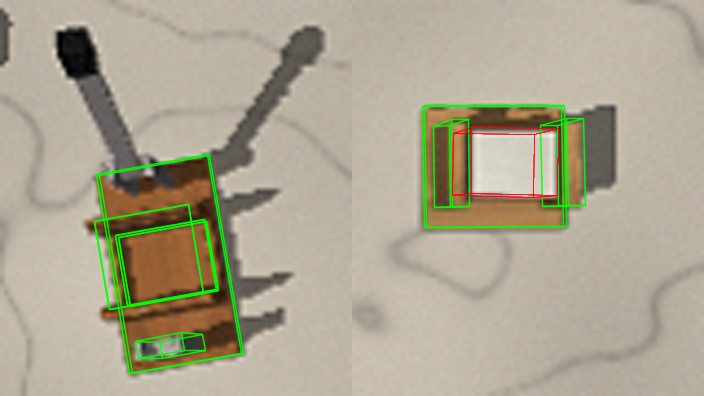

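View pics/w_scene.png

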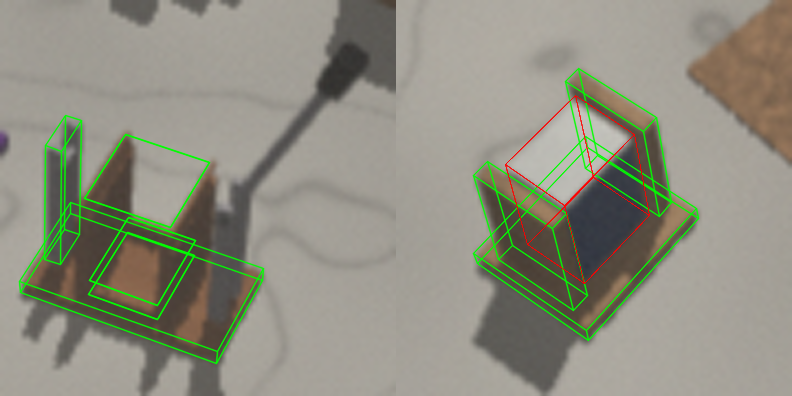

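```bash
python3 -m jog '[[[91,0.77,0.84,0,0.8],[91,0.77,0.84,0,0.8],[91,0.77,0.84,0,0.8],[91,0.77,0.84,0,0.8],[91,0.77,0.84,0,0.8]]]'
python3 -m jog '[[[91,0.77,0.84,0,0.8],[91,0.77,0.84,0,0.8],[91,0.77,0.84,0,0.8],[91,0.77,0.84,0,0.8],[91,0.77,0.84,0,0.8]]]'
cat > st.py <<'E'
from h import *
s=state();q=s["orientation"]
from scipy.spatial.transform import Rotation as R
M=R.from_quat([q[1],q[2],q[3],q[0]]).as_matrix()
a=np.degrees(np.arctan2(M[1,1],M[0,1]))
print("t",round(s["time"],2),"pos",s["eef_pos"].round(4),"jawdeg",a.round(2),"tilt",M[:,2].round(3),"F",s["force"].round(1),"grip",round(s["grip_width"]*91.2,1),"q6",s["joint_positions"][5].round(2))
P=np.load("poses.npy",allow_pickle=True).item()
import sys
for k,v in P.items():
    d=place([0,0,-v[2]],np.r_[s["eef_pos"][:2]-v[:2],s["eef_pos"][2]])[0]
    print(k,"TCP-in-frame mm",(d*1000).round(1),"jaw rel",round(a-np.degrees(v[2]),2)) if k in sys.argv else 0
E
python3 st.py can rack
```

```text
time: 0.82
eef_pos: [0.2954, -0.4338, 0.2138]
orientation: [-0.0, 0.926, 0.378, 0.0]
force: [0.6, -0.1, 0.8]
grip_width: 1.0
time: 1.45
eef_pos: [0.3917, -0.3288, 0.2138]
orientation: [-0.0, 0.827, 0.562, -0.0]
force: [0.3, 0.1, -0.3]
grip_width: 0.998
t 1.45 pos [ 0.3917 -0.3288  0.2138] jawdeg -21.63 tilt [-0.  0. -1.] F [ 0.3  0.1 -0.3] grip 91.0 q6 -0.34
rack TCP-in-frame mm [ -99.3 -101.8  213.8] jaw rel -22.72
can TCP-in-frame mm [ -97.7 -105.9  213.8] jaw rel -21.36
```

```bash
python3 - <<'E'
import cv2,numpy as np
t=cv2.imread("pics/top0.png")
cv2.imwrite("pics/matc.png",cv2.resize(t[180:250,255:325],None,fx=7,fy=7,interpolation=cv2.INTER_CUBIC))
E
```

```text
(no output)
```

View pics/matc.png

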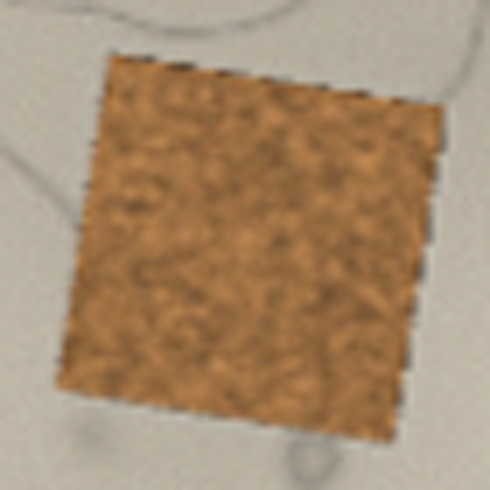

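```bash
python3 -m jog '[[[91,0.78,0.84,0,0.73],[91,0.78,0.84,0,0.73],[91,0.78,0.84,0,0.73],[91,0.78,0.84,0,0.73],[91,0.78,0.84,0,0.73]]]' >/dev/null
python3 - <<'E'
from h import *
C=cams()
T=lambda u,v:(np.array([u,v])+.5)/7-.5+(255,180)
o=[("top",P,T(*u)) for P,u in zip([(80,80,4),(80,-80,4),(-80,-80,4),(-80,80,4)],[(110,54),(443,105),(395,440),(58,388)])]
p,r=fit(C,o,[.5,0,-.1]);print(p,r)
d=np.load("poses.npy",allow_pickle=True).item();d["mat"]=p;np.save("poses.npy",d)
for n,roi in(("top",(300,180,110,100)),("scene",(150,150,130,150))):
    i=C[n]["color"][roi[1]:roi[1]+roi[3],roi[0]:roi[0]+roi[2],::-1]
    cv2.imwrite(f"pics/a_{n}.png",cv2.resize(i,None,fx=4,fy=4,interpolation=cv2.INTER_CUBIC))
E
python3 st.py can rack
```

```text
[ 0.54382331 -0.02397141 -0.13645489] [[-0.22512533 -0.23669368]
 [ 0.38754333 -0.2113023 ]
 [ 0.11071878  0.20165859]
 [-0.2587976   0.23621531]]
t 2.17 pos [ 0.49   -0.2229  0.2137] jawdeg 0.3 tilt [ 0.     0.001 -1.   ] F [-0.2 -0.1 -0.4] grip 90.9 q6 -0.45
rack TCP-in-frame mm [  1.1   2.2 213.7] jaw rel -0.8
can TCP-in-frame mm [2.000e-01 5.000e-01 2.137e+02] jaw rel 0.57
```

View pics/a_scene.png

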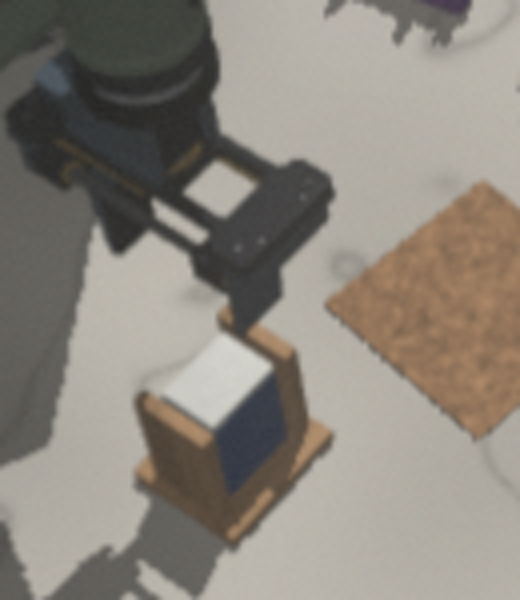

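The gripper hangs above the rack at scene crop (240,230), jaws along x, with the open +x sides clear. Now I go down.

```bash
python3 -m jog '[[[91,0,0,-0.8,0],[91,0,0,-0.8,0],[91,0,0,-0.8,0],[91,0,0,-0.8,0],[91,0,0,-0.6,0]]]'
python3 -m jog '[[[91,0,0,-0.6,0],[91,0,0,-0.6,0],[91,0,0,-0.6,0],[91,0,0,-0.6,0],[91,0,0,-0.06,0]]]'
python3 -m jog '[[[30,0,0,0,0],[30,0,0,0,0],[30,0,0,0,0],[30,0,0,0,0],[30,0,0,0,0]]]';python3 st.py can
```

```text
time: 2.8
eef_pos: [0.4879, -0.225, 0.118]
orientation: [-0.0, 0.707, 0.707, -0.0]
force: [0.9, -0.5, -0.4]
grip_width: 0.997
time: 3.42
eef_pos: [0.4879, -0.2242, 0.0561]
orientation: [-0.001, 0.706, 0.708, -0.0]
force: [0.1, -0.4, 0.6]
grip_width: 0.998
time: 4.05
eef_pos: [0.4885, -0.2246, 0.0576]
orientation: [-0.0, 0.706, 0.708, -0.0]
force: [-2.0, -0.2, 1.6]
grip_width: 0.505
t 4.05 pos [ 0.4885 -0.2246  0.0576] jawdeg 0.12 tilt [-0. -0. -1.] F [-2.  -0.2  1.6] grip 46.1 q6 -0.45
can TCP-in-frame mm [-1.4 -1.2 57.6] jaw rel 0.39
```

```bash
python3 -m jog '[[[30,0,0,0.4,0],[30,0,0,0.8,0],[30,0,0,1,0],[30,0,0,1,0],[30,0,0,0.8,0]]]'
python3 -m jog '[[[30,0,0,0.5,0],[30,0.22,0.8,0,0.2],[30,0.22,0.8,0,0.2],[30,0.22,0.8,0,0.2],[30,0.22,0.8,0,0.2]]]'
python3 -m jog '[[[30,0.22,0.8,0,0.2],[30,0.22,0.8,0,0.2],[30,0.22,0.8,0,0.2],[30,0.22,0.8,0,0.2],[30,0.22,0.8,0,0.2]]]'
python3 -m jog '[[[30,0.22,0.8,0,0],[30,0,0,0,0],[30,0,0,-0.6,0],[30,0,0,-0.8,0],[30,0,0,-0.8,0]]]'
python3 st.py mat caddy
python3 - <<'E'
from h import *
C=cams()
for n,roi in(("top",(230,160,130,100)),("scene",(190,130,130,150))):
    i=C[n]["color"][roi[1]:roi[1]+roi[3],roi[0]:roi[0]+roi[2],::-1]
    cv2.imwrite(f"pics/b_{n}.png",cv2.resize(i,None,fx=4,fy=4,interpolation=cv2.INTER_CUBIC))
E
```

```text
time: 4.68
eef_pos: [0.4885, -0.2245, 0.1585]
orientation: [0.0, 0.706, 0.708, 0.0]
force: [-0.0, -1.1, -4.2]
grip_width: 0.503
time: 5.3
eef_pos: [0.5103, -0.1438, 0.1695]
orientation: [-0.001, 0.676, 0.737, -0.0]
force: [0.2, -0.2, -3.9]
grip_width: 0.504
time: 5.92
eef_pos: [0.5378, -0.0438, 0.1695]
orientation: [-0.001, 0.636, 0.771, -0.0]
force: [-0.4, 0.2, -3.3]
grip_width: 0.503
time: 6.55
eef_pos: [0.5427, -0.0255, 0.1133]
orientation: [-0.001, 0.637, 0.771, -0.001]
force: [-0.2, 0.1, -4.4]
grip_width: 0.502
t 6.55 pos [ 0.5427 -0.0255  0.1133] jawdeg 10.86 tilt [-0.002 -0.    -1.   ] F [-0.2  0.1 -4.4] grip 45.7 q6 -0.26
caddy TCP-in-frame mm [ -11.6 -239.9  113.3] jaw rel -0.18
mat TCP-in-frame mm [ -0.9  -1.7 113.3] jaw rel 18.68
```

View pics/b_scene.png

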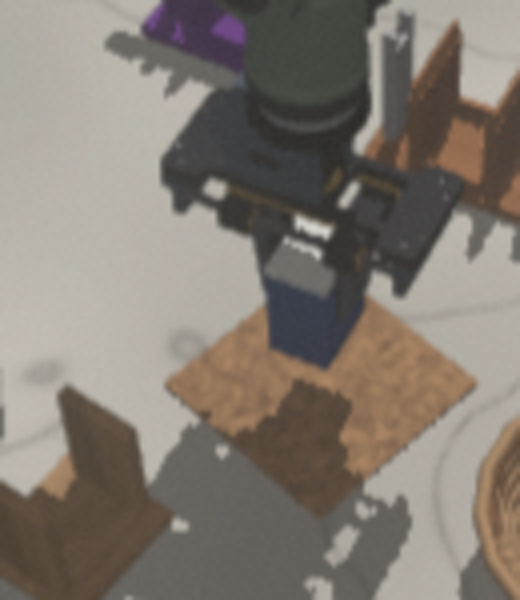

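The canister hangs upright over the mat, at scene crop (315,310). Now I lower it.

```bash
python3 -m jog '[[[30,0,0,-0.8,0],[30,0,0,-0.8,0],[30,0,0,-0.6,0],[30,0,0,-0.3,0],[30,0,0,-0.04,0]]]'
python3 -m jog '[[[30,0,0,-0.02,0],[30,0,0,-0.02,0],[30,0,0,-0.02,0],[30,0,0,0,0],[30,0,0,0,0]]]'; python3 st.py
```

```text
time: 7.28
eef_pos: [0.5437, -0.0247, 0.0513]
orientation: [-0.0, 0.637, 0.771, -0.0]
force: [-0.6, -0.0, -3.8]
grip_width: 0.502
time: 7.9
eef_pos: [0.5437, -0.0246, 0.05]
orientation: [0.0, 0.637, 0.771, 0.0]
force: [-0.6, -0.4, -3.9]
grip_width: 0.499
t 7.9 pos [ 0.5437 -0.0246  0.05  ] jawdeg 10.91 tilt [ 0. -0. -1.] F [-0.6 -0.4 -3.9] grip 45.6 q6 -0.26
```

```bash
python3 -m jog '[[[30,0,0,-0.03,0],[30,0,0,-0.03,0],[30,0,0,0,0],[30,0,0,0,0],[30,0,0,0,0]]]'; python3 st.py
```

```text
time: 8.52
eef_pos: [0.5438, -0.0246, 0.0496]
orientation: [0.0, 0.637, 0.771, 0.0]
force: [-2.9, 0.6, 4.9]
grip_width: 0.499
t 8.53 pos [ 0.5438 -0.0246  0.0496] jawdeg 10.91 tilt [ 0.001 -0.    -1.   ] F [-2.9  0.6  4.9] grip 45.5 q6 -0.26
```

The canister now rests on the mat. I open, raise and turn 90°.

```bash
python3 -m jog '[[[91,0,0,0,0],[91,0,0,0,0],[91,0,0,0,0],[91,0,0,0,0],[91,0,0,0,0]]]'
python3 st.py
python3 -m jog '[[[91,0,0,0,0],[91,0,0,0.6,0],[91,0,0,0.9,0],[91,0,0,0.9,0],[91,0,0,0.8,0]]]'
python3 -m jog '[[[91,0,0,0,1],[91,0,0,0,1],[91,0,0,0,1],[91,0,0,0,1],[91,0,0,0,1]]]'
python3 -m jog '[[[91,0,0,0,1],[91,0,0,0,1],[91,0,0,0,1],[91,0,0,0,1],[91,0,0,0,1]]]'
python3 -m jog '[[[91,0,0,0,1],[91,0,0,0,1],[91,0,0,0,1],[91,0,0,0,1],[91,0,0,0,1]]]'
python3 st.py caddy
python3 - <<'E'
from h import *
C=cams()
for n,roi in(("top",(180,160,170,110)),("scene",(190,130,130,150))):
    i=C[n]["color"][roi[1]:roi[1]+roi[3],roi[0]:roi[0]+roi[2],::-1]
    cv2.imwrite(f"pics/c_{n}.png",cv2.resize(i,None,fx=4,fy=4,interpolation=cv2.INTER_CUBIC))
E
```

```text
time: 9.15
eef_pos: [0.5437, -0.0246, 0.0484]
orientation: [0.0, 0.637, 0.771, 0.0]
force: [0.5, 0.0, -0.4]
grip_width: 0.99
t 9.15 pos [ 0.5437 -0.0246  0.0484] jawdeg 10.91 tilt [ 0.  0. -1.] F [ 0.5  0.  -0.4] grip 90.3 q6 -0.26
time: 9.78
eef_pos: [0.5441, -0.0246, 0.1305]
orientation: [0.001, 0.637, 0.771, 0.001]
force: [0.5, -0.3, -0.2]
grip_width: 1.0
time: 10.4
eef_pos: [0.544, -0.0246, 0.1296]
orientation: [0.001, 0.414, 0.91, 0.0]
force: [0.4, 0.5, 0.2]
grip_width: 0.999
time: 11.02
eef_pos: [0.5439, -0.0246, 0.1296]
orientation: [0.001, 0.164, 0.986, 0.0]
force: [-0.3, 0.2, -0.3]
grip_width: 1.0
time: 11.65
eef_pos: [0.544, -0.0246, 0.1296]
orientation: [0.001, -0.097, 0.995, -0.0]
force: [0.1, -0.8, 0.6]
grip_width: 0.999
t 11.65 pos [ 0.544  -0.0246  0.1296] jawdeg 101.11 tilt [ 0.001 -0.    -1.   ] F [ 0.1 -0.8  0.6] grip 91.1 q6 -1.83
caddy TCP-in-frame mm [ -10.2 -239.3  129.6] jaw rel 90.07
```

View pics/c_scene.png

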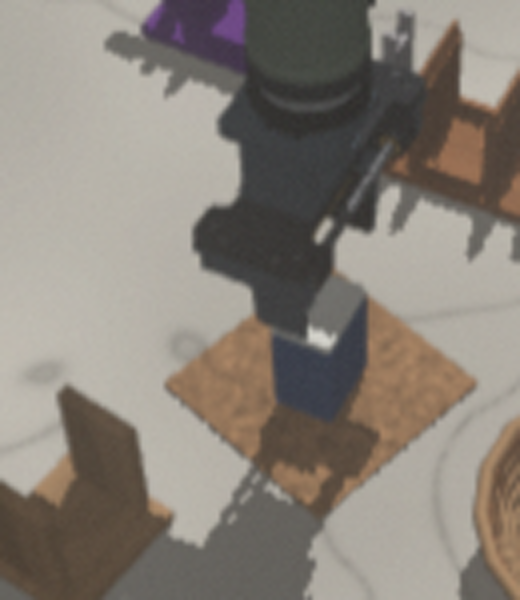

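View pics/c_top.png

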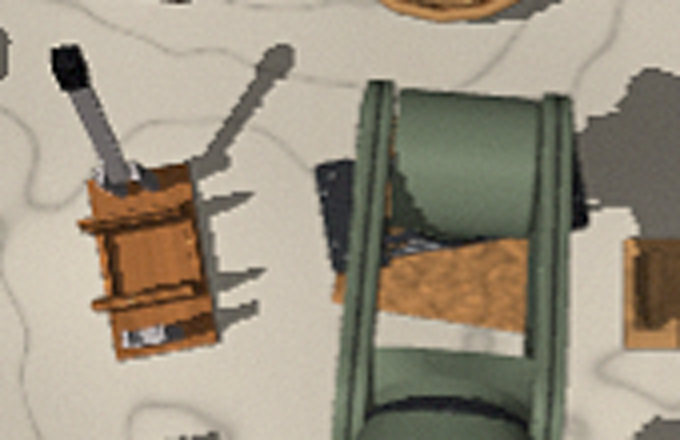

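The canister stands on the mat, lid at scene crop (340,310), and the jaws are now along its 60 mm side. I go down and grip.

```bash
python3 -m jog '[[[91,0,0,-0.8,0],[91,0,0,-0.8,0],[91,0,0,-0.8,0],[91,0,0,-0.6,0],[91,0,0,-0.3,0]]]'
python3 -m jog '[[[45,0,0,0,0],[45,0,0,0,0],[45,0,0,0,0],[45,0,0,0,0],[45,0,0,0,0]]]';python3 st.py caddy
python3 -m jog '[[[45,0,0,0.3,0],[45,0,0,0.6,0],[45,0,0,0.8,0],[45,0,0,0.9,0],[45,0,0,0.9,0]]]'
python3 -m jog '[[[45,0,0,0.8,0],[45,0,0,0.4,0],[45,0,0,0,0],[45,0,0,0,0],[45,0,0,0,0]]]';python3 st.py caddy
```

```text
time: 12.38
eef_pos: [0.5436, -0.0246, 0.0455]
orientation: [-0.0, -0.095, 0.996, 0.0]
force: [0.8, -0.4, -0.3]
grip_width: 0.993
time: 13.0
eef_pos: [0.544, -0.0246, 0.0465]
orientation: [0.0, -0.095, 0.995, -0.0]
force: [-1.1, 0.7, 3.6]
grip_width: 0.654
t 13.0 pos [ 0.544  -0.0246  0.0465] jawdeg 100.91 tilt [ 0.001  0.    -1.   ] F [-1.1  0.7  3.6] grip 59.7 q6 -1.83
caddy TCP-in-frame mm [ -10.1 -239.2   46.5] jaw rel 89.87
time: 13.62
eef_pos: [0.5434, -0.0246, 0.1347]
orientation: [-0.0, -0.095, 0.995, 0.0]
force: [0.4, -0.2, -4.2]
grip_width: 0.654
time: 14.25
eef_pos: [0.5431, -0.0246, 0.1626]
orientation: [-0.001, -0.095, 0.995, 0.0]
force: [0.5, 0.1, -4.7]
grip_width: 0.66
t 14.25 pos [ 0.5431 -0.0246  0.1626] jawdeg 100.92 tilt [-0.002  0.    -1.   ] F [ 0.5  0.1 -4.7] grip 60.2 q6 -1.83
caddy TCP-in-frame mm [ -11.  -239.1  162.6] jaw rel 89.88
```

```bash
python3 -m jog '[[[45,-0.14,0.95,0,0],[45,-0.14,0.95,0,0],[45,-0.14,0.95,0,0],[45,-0.14,0.95,0,0],[45,-0.14,0.95,0,0]]]'
python3 -m jog '[[[45,-0.14,0.95,0,0],[45,-0.14,0.95,0,0],[45,-0.14,0.95,0,0],[45,-0.14,0.95,0,0],[45,-0.14,0.9,0,0]]]'
python3 -m jog '[[[45,0,0,0,0],[45,0,0,0,0],[45,0,0,0,0],[45,0,0,0,0],[45,0,0,0,0]]]';python3 st.py caddy
cat > snap.py <<'E'
from h import *
import sys
C=cams();k=sys.argv[1]
for n,roi,f in(("top",(170,150,100,110),5),("scene",(260,80,100,120),5)):
    i=C[n]["color"][roi[1]:roi[1]+roi[3],roi[0]:roi[0]+roi[2],::-1]
    cv2.imwrite(f"pics/{k}_{n}.png",cv2.resize(i,None,fx=f,fy=f,interpolation=cv2.INTER_CUBIC))
E
python3 snap.py d
```

```text
time: 14.88
eef_pos: [0.5257, 0.0949, 0.1628]
orientation: [-0.001, -0.095, 0.995, 0.0]
force: [-0.0, 0.4, -4.0]
grip_width: 0.655
time: 15.5
eef_pos: [0.5083, 0.2124, 0.1628]
orientation: [-0.001, -0.095, 0.995, -0.0]
force: [0.2, 0.0, -4.4]
grip_width: 0.656
time: 16.12
eef_pos: [0.5088, 0.2113, 0.1635]
orientation: [0.0, -0.095, 0.995, 0.0]
force: [-0.1, -1.1, -3.8]
grip_width: 0.657
t 16.12 pos [0.5088 0.2113 0.1635] jawdeg 100.88 tilt [ 0.  0. -1.] F [-0.1 -1.1 -3.8] grip 59.9 q6 -1.39
caddy TCP-in-frame mm [  0.4  -1.  163.5] jaw rel 89.84
```

View pics/d_scene.png

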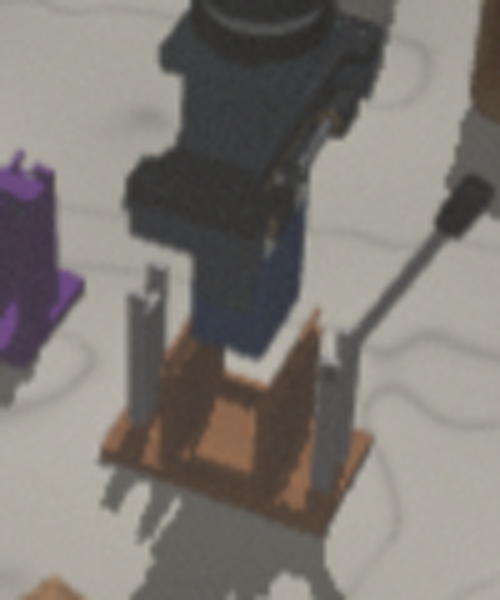

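View pics/d_top.png

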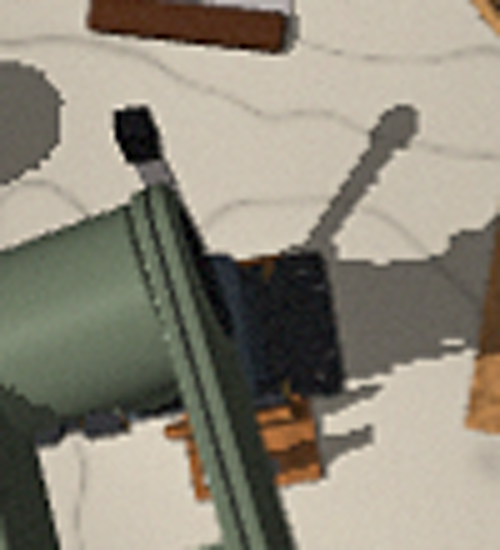

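```bash
python3 - <<'E'
from h import *
C=cams();P=np.load("poses.npy",allow_pickle=True).item();p=P["caddy"]
s=state();e=s["eef_pos"];img=np.ascontiguousarray(C["scene"]["color"][:,:,::-1])
b=(e[2]-.0425)*1000
roi=(270,100,80,90);k=6.5
CB=[(-75,75,-42,42,0,12),(-68,-56,-16,16,12,125),(56,68,-16,16,12,124),(-31,31,-42,42,107,107),(-26,26,-33,33,12,12)]
w=wire(img,C["scene"],p,CB,roi,k)
w2=wire(img,C["scene"],[e[0],e[1],p[2]],[(-23,23,-30,30,b,b+90)],roi,k,(0,0,255))
m=(w2[:,:,2]>180)&(w2[:,:,1]<80);w[m]=w2[m]
cv2.imwrite("pics/e.png",w)
raw=wire(img,C["scene"],p,[],roi,k);cv2.imwrite("pics/e_raw.png",raw)
E
```

```text
(no output)
```

View pics/e.png

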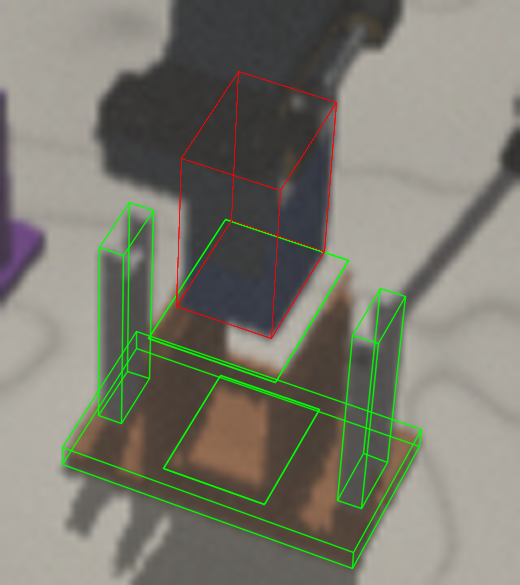

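View pics/e_raw.png

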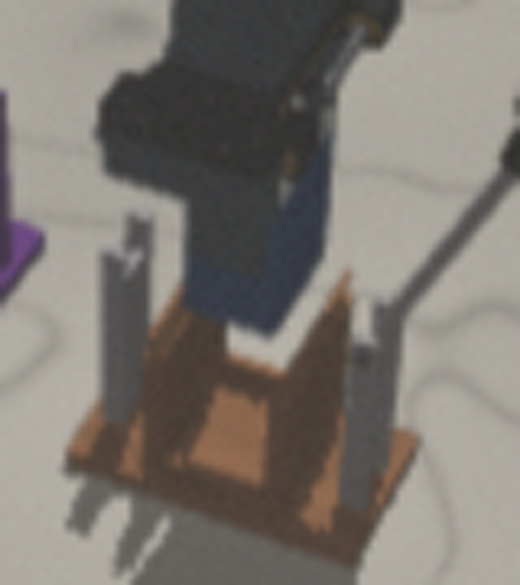

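Red canister wire and green caddy wire agree with the image to about 0.5 px (canister base corner (270,338), caddy corner (355,567)). I lower it gently and watch the side force.

```bash
python3 -m jog '[[[45,0,0,-0.4,0],[45,0,0,-0.5,0],[45,0,0,-0.5,0],[45,0,0,-0.5,0],[45,0,0,-0.4,0]]]'
python3 -m jog '[[[45,0,0,-0.3,0],[45,0,0,-0.3,0],[45,0,0,-0.2,0],[45,0,0,-0.1,0],[45,0,0,0,0]]]';python3 st.py caddy;python3 snap.py f
```

```text
time: 16.95
eef_pos: [0.5084, 0.2116, 0.1048]
orientation: [-0.0, -0.095, 0.995, -0.0]
force: [-0.2, 0.1, -3.4]
grip_width: 0.66
time: 17.58
eef_pos: [0.5087, 0.2117, 0.0835]
orientation: [0.0, -0.095, 0.995, 0.0]
force: [-0.7, -0.7, -5.4]
grip_width: 0.653
t 17.57 pos [0.5087 0.2117 0.0835] jawdeg 100.92 tilt [ 0.  0. -1.] F [-0.7 -0.7 -5.4] grip 59.6 q6 -1.39
caddy TCP-in-frame mm [ 0.4 -0.6 83.5] jaw rel 89.88
```

View pics/f_scene.png

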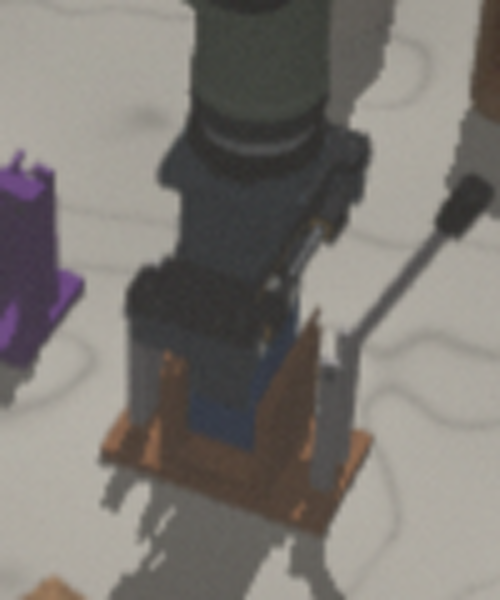

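It is between the walls with no side force. I continue down past the lips.

```bash
python3 -m jog '[[[45,0,0,-0.2,0],[45,0,0,-0.2,0],[45,0,0,-0.2,0],[45,0,0,-0.1,0],[45,0,0,0,0]]]';python3 st.py caddy
```

```text
time: 18.3
eef_pos: [0.5085, 0.2116, 0.0657]
orientation: [-0.0, -0.095, 0.995, -0.0]
force: [0.6, -0.4, -3.9]
grip_width: 0.655
t 18.3 pos [0.5085 0.2116 0.0657] jawdeg 100.91 tilt [-0.001 -0.    -1.   ] F [ 0.6 -0.4 -3.9] grip 59.7 q6 -1.39
caddy TCP-in-frame mm [ 0.2 -0.7 65.7] jaw rel 89.87
```

Its base is at about 23 mm, below the lip top, with no added force.

```bash
python3 -m jog '[[[45,0,0,-0.15,0],[45,0,0,-0.15,0],[45,0,0,-0.05,0],[45,0,0,-0.03,0],[45,0,0,0,0]]]';python3 st.py caddy
```

```text
time: 18.92
eef_pos: [0.5087, 0.2117, 0.0565]
orientation: [0.0, -0.095, 0.995, 0.0]
force: [-0.0, -0.3, -4.4]
grip_width: 0.655
t 18.93 pos [0.5087 0.2117 0.0565] jawdeg 100.91 tilt [ 0.  0. -1.] F [-0.  -0.3 -4.4] grip 59.8 q6 -1.39
caddy TCP-in-frame mm [ 0.4 -0.6 56.5] jaw rel 89.87
```

```bash
python3 -m jog '[[[45,0,0,-0.04,0],[45,0,0,-0.03,0],[45,0,0,-0.03,0],[45,0,0,0,0],[45,0,0,0,0]]]';python3 st.py caddy
```

```text
time: 19.55
eef_pos: [0.5087, 0.2117, 0.0545]
orientation: [0.0, -0.095, 0.995, 0.0]
force: [-1.8, -1.5, 3.7]
grip_width: 0.659
t 19.55 pos [0.5087 0.2117 0.0545] jawdeg 100.92 tilt [ 0.  0. -1.] F [-1.8 -1.5  3.7] grip 60.1 q6 -1.39
caddy TCP-in-frame mm [ 0.4 -0.6 54.5] jaw rel 89.88
```

It stands on the floor. I release and rise.

```bash
python3 -m jog '[[[91,0,0,0,0],[91,0,0,0,0],[91,0,0,0,0],[91,0,0,0,0],[91,0,0,0,0]]]'
python3 -m jog '[[[91,0,0,0.5,0],[91,0,0,1,0],[91,0,0,1,0],[91,0,0,1,0],[91,0,0,1,0]]]'
python3 -m jog '[[[91,0,0,1,0],[91,0,0,1,0],[91,0,0,0.8,0],[91,0,0,0,0],[91,0,0,0,0]]]';python3 st.py caddy;python3 snap.py g
```

```text
time: 20.18
eef_pos: [0.5087, 0.2117, 0.0539]
orientation: [-0.0, -0.095, 0.995, 0.0]
force: [-0.3, 0.2, -0.0]
grip_width: 1.001
time: 20.8
eef_pos: [0.5088, 0.2117, 0.1683]
orientation: [0.001, -0.095, 0.995, 0.0]
force: [0.5, 0.2, 0.3]
grip_width: 0.998
time: 21.42
eef_pos: [0.5082, 0.2115, 0.236]
orientation: [-0.0, -0.095, 0.995, -0.0]
force: [-0.3, 0.1, -0.9]
grip_width: 0.997
t 21.43 pos [0.5082 0.2115 0.236 ] jawdeg 100.91 tilt [-0.001 -0.    -1.   ] F [-0.3  0.1 -0.9] grip 91.0 q6 -1.39
caddy TCP-in-frame mm [-1.00e-01 -7.00e-01  2.36e+02] jaw rel 89.87
```

View pics/g_scene.png

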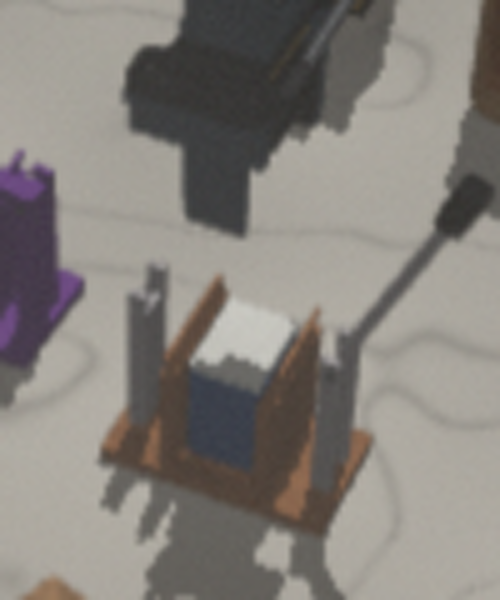

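View pics/g_top.png

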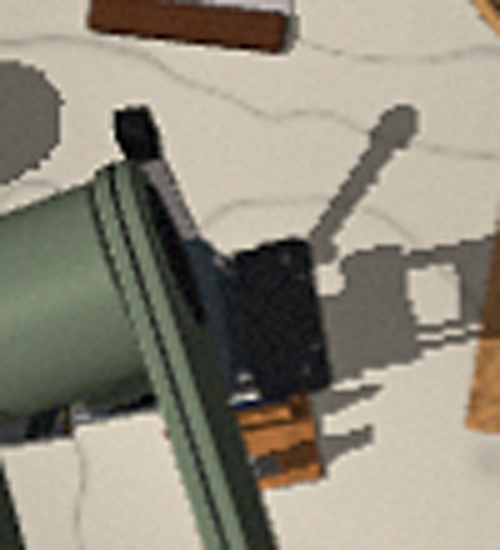

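```bash
python3 - <<'E'
from h import *
C=cams();p=np.load("poses.npy",allow_pickle=True).item()["caddy"]
g=lambda q:place(p,[.062-.155*np.cos(q),0,.114+.155*np.sin(q)])
for q in np.arange(1.86,2.1,.04): print(round(q,2),proj(C["scene"],g(q))[0].round(1),proj(C["top"],g(q))[0].round(1),g(q)[0].round(3))
E
```

```text
1.86 [347.  116.8] [198.  181.4] [0.612 0.233 0.263]
1.9 [349. 118.] [197.8 179.4] [0.618 0.234 0.261]
1.94 [351.  119.3] [197.6 177.4] [0.624 0.235 0.259]
1.98 [352.9 120.6] [197.4 175.5] [0.63  0.236 0.256]
2.02 [354.8 121.9] [197.2 173.6] [0.635 0.237 0.254]
2.06 [356.7 123.3] [197.1 171.8] [0.641 0.238 0.251]
```

The bar angle is about 1.97, with the grip at about (0.6285, 0.2355, 0.257). I move over so the fingers straddle it.

```bash
python3 -m jog '[[[91,0.5,0.1,0.03,0],[91,0.9,0.18,0.03,0],[91,1,0.2,0.03,0],[91,1,0.2,0.03,0],[91,0.8,0.16,0.03,0]]]'
python3 -m jog '[[[91,0.5,0.1,0,0],[91,0.1,0.02,0,0],[91,0,0,0,0],[91,0,0,0,0],[91,0,0,0,0]]]';python3 st.py caddy;python3 snap.py i
```

```text
time: 22.25
eef_pos: [0.6155, 0.2329, 0.2396]
orientation: [-0.0, -0.095, 0.995, 0.0]
force: [-0.2, -0.1, -0.1]
grip_width: 0.998
time: 22.88
eef_pos: [0.6283, 0.2356, 0.2406]
orientation: [0.0, -0.095, 0.995, 0.0]
force: [0.8, -0.0, 0.3]
grip_width: 0.998
t 22.88 pos [0.6283 0.2356 0.2406] jawdeg 100.92 tilt [ 0.  0. -1.] F [ 0.8 -0.   0.3] grip 91.0 q6 -1.42
caddy TCP-in-frame mm [122.4  -0.  240.6] jaw rel 89.88
```

View pics/i_scene.png

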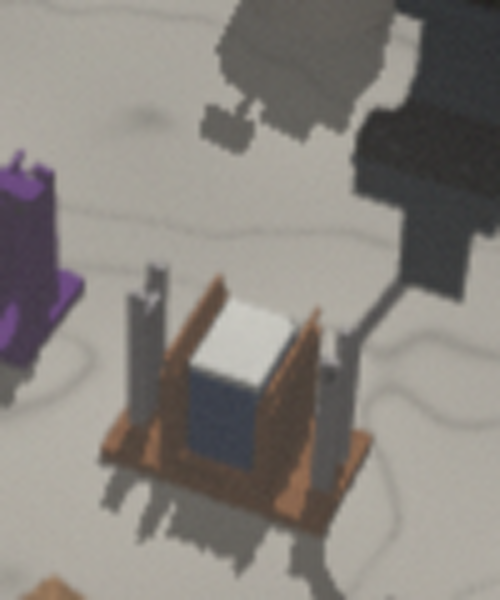

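The -y finger hides the grip at scene crop (435,230), so the fingers straddle it. I close.

```bash
python3 -m jog '[[[19,0,0,0,0],[19,0,0,0,0],[19,0,0,0,0],[19,0,0,0,0],[19,0,0,0,0]]]'
python3 -m jog '[[[19,0,0,0,0],[19,0,0,0,0],[19,0,0,0,0],[19,0,0,0,0],[19,0,0,0,0]]]';python3 st.py caddy
python3 - <<'E'
import numpy as np
c,s=np.cos(.1927),np.sin(.1927)
q=1.97;n=14
qs=np.linspace(1.97,0,n*2+1)
x=62-155*np.cos(qs);z=114+155*np.sin(qs)
d=np.c_[np.diff(x)*c,np.diff(x)*s,np.diff(z)]/25
for i,r in enumerate(d):print(round(qs[i+1],3),r.round(2))
E
```

```text
time: 23.6
eef_pos: [0.6287, 0.2357, 0.2402]
orientation: [-0.0, -0.095, 0.995, 0.0]
force: [0.3, 0.5, 0.3]
grip_width: 0.482
time: 24.22
eef_pos: [0.6286, 0.236, 0.2402]
orientation: [-0.0, -0.095, 0.995, 0.0]
force: [-0.3, 1.9, -0.9]
grip_width: 0.218
t 24.23 pos [0.6286 0.236  0.2402] jawdeg 100.92 tilt [-0.     0.001 -1.   ] F [-0.3  1.9 -0.9] grip 19.9 q6 -1.42
caddy TCP-in-frame mm [122.8   0.3 240.2] jaw rel 89.88
1.9 [-0.4  -0.08  0.16]
1.829 [-0.41 -0.08  0.13]
1.759 [-0.42 -0.08  0.1 ]
1.689 [-0.42 -0.08  0.07]
1.618 [-0.43 -0.08  0.04]
1.548 [-0.43 -0.08  0.01]
1.478 [-0.43 -0.08 -0.03]
1.407 [-0.42 -0.08 -0.06]
1.337 [-0.42 -0.08 -0.09]
1.266 [-0.41 -0.08 -0.12]
1.196 [-0.4  -0.08 -0.15]
1.126 [-0.39 -0.08 -0.17]
1.055 [-0.38 -0.07 -0.2 ]
0.985 [-0.36 -0.07 -0.23]
0.915 [-0.35 -0.07 -0.25]
0.844 [-0.33 -0.06 -0.28]
0.774 [-0.31 -0.06 -0.3 ]
0.704 [-0.29 -0.06 -0.32]
0.633 [-0.27 -0.05 -0.34]
0.563 [-0.24 -0.05 -0.36]
0.492 [-0.22 -0.04 -0.38]
0.422 [-0.19 -0.04 -0.39]
0.352 [-0.16 -0.03 -0.4 ]
0.281 [-0.13 -0.03 -0.41]
0.211 [-0.1  -0.02 -0.42]
0.141 [-0.07 -0.01 -0.43]
0.07 [-0.05 -0.01 -0.43]
0.0 [-0.02 -0.   -0.44]
```

Gripped at 19.9 mm. I swing along the arc.

```bash
python3 -m jog '[[[19,-0.4,-0.08,0.16,0],[19,-0.41,-0.08,0.13,0],[19,-0.42,-0.08,0.1,0],[19,-0.42,-0.08,0.07,0],[19,-0.43,-0.08,0.04,0]]]';python3 st.py caddy
```

```text
time: 24.85
eef_pos: [0.576, 0.2258, 0.2529]
orientation: [0.0, -0.095, 0.995, 0.0]
force: [2.9, 4.1, -4.3]
grip_width: 0.215
t 24.85 pos [0.576  0.2258 0.2529] jawdeg 100.92 tilt [ 0.     0.001 -1.   ] F [ 2.9  4.1 -4.3] grip 19.7 q6 -1.41
caddy TCP-in-frame mm [ 69.2   0.4 252.9] jaw rel 89.88
```

```bash
python3 -m jog '[[[19,-0.43,-0.08,0.01,0],[19,-0.43,-0.08,-0.03,0],[19,-0.42,-0.08,-0.06,0],[19,-0.42,-0.08,-0.09,0],[19,-0.41,-0.08,-0.12,0]]]';python3 st.py caddy
python3 -m jog '[[[19,-0.4,-0.08,-0.15,0],[19,-0.39,-0.08,-0.17,0],[19,-0.38,-0.07,-0.2,0],[19,-0.36,-0.07,-0.23,0],[19,-0.35,-0.07,-0.25,0]]]';python3 st.py caddy
```

```text
time: 25.48
eef_pos: [0.5236, 0.2157, 0.247]
orientation: [0.001, -0.095, 0.995, 0.0]
force: [1.0, 2.9, 6.7]
grip_width: 0.214
t 25.48 pos [0.5236 0.2157 0.247 ] jawdeg 100.91 tilt [ 0.002  0.001 -1.   ] F [1.  2.9 6.7] grip 19.5 q6 -1.39
caddy TCP-in-frame mm [ 15.8   0.5 247. ] jaw rel 89.87
time: 26.1
eef_pos: [0.4751, 0.2063, 0.2219]
orientation: [-0.001, -0.095, 0.995, 0.0]
force: [-1.8, 3.1, 8.7]
grip_width: 0.221
t 26.1 pos [0.4751 0.2063 0.2219] jawdeg 100.91 tilt [-0.001  0.001 -1.   ] F [-1.8  3.1  8.7] grip 20.1 q6 -1.37
caddy TCP-in-frame mm [-33.6   0.6 221.9] jaw rel 89.87
```

```bash
python3 snap.py j
```

```text
(no output)
```

View pics/j_scene.png

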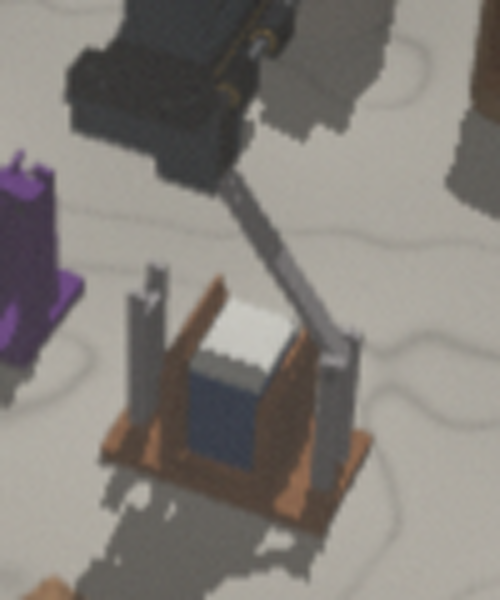

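The bar follows (scene crop (270,260)). I continue.

```bash
python3 -m jog '[[[19,-0.33,-0.06,-0.28,0],[19,-0.31,-0.06,-0.3,0],[19,-0.29,-0.06,-0.32,0],[19,-0.27,-0.05,-0.34,0],[19,-0.24,-0.05,-0.36,0]]]';python3 st.py caddy
python3 -m jog '[[[19,-0.22,-0.04,-0.38,0],[19,-0.19,-0.04,-0.39,0],[19,-0.16,-0.03,-0.4,0],[19,-0.13,-0.03,-0.41,0],[19,-0.1,-0.02,-0.42,0]]]';python3 st.py caddy
```

```text
time: 26.82
eef_pos: [0.4376, 0.1991, 0.1806]
orientation: [-0.003, -0.095, 0.995, 0.0]
force: [-4.5, 5.1, 5.9]
grip_width: 0.216
t 26.82 pos [0.4376 0.1991 0.1806] jawdeg 100.89 tilt [-0.005 -0.    -1.   ] F [-4.5  5.1  5.9] grip 19.7 q6 -1.36
caddy TCP-in-frame mm [-71.7   0.6 180.6] jaw rel 89.85
time: 27.45
eef_pos: [0.4165, 0.195, 0.1298]
orientation: [-0.004, -0.095, 0.995, 0.0]
force: [-6.7, 6.0, 4.0]
grip_width: 0.22
t 27.45 pos [0.4165 0.195  0.1298] jawdeg 100.87 tilt [-0.008 -0.    -1.   ] F [-6.7  6.   4. ] grip 20.1 q6 -1.35
caddy TCP-in-frame mm [-93.2   0.7 129.8] jaw rel 89.83
```

```bash
python3 -m jog '[[[19,-0.04,0,-0.43,0],[19,-0.02,0,-0.43,0],[19,0,0,-0.3,0],[19,0,0,-0.1,0],[19,0,0,0,0]]]';python3 st.py caddy;python3 snap.py k
```

```text
time: 28.08
eef_pos: [0.4131, 0.1943, 0.0974]
orientation: [-0.007, -0.095, 0.995, -0.001]
force: [-8.6, 6.3, 0.8]
grip_width: 0.219
t 28.07 pos [0.4131 0.1943 0.0974] jawdeg 100.86 tilt [-0.013 -0.002 -1.   ] F [-8.6  6.3  0.8] grip 19.9 q6 -1.35
caddy TCP-in-frame mm [-96.8   0.7  97.4] jaw rel 89.82
```

View pics/k_scene.png

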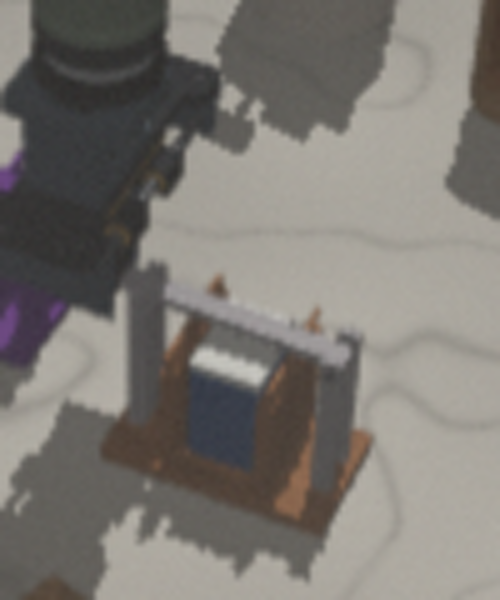

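The bar lies across the canister and looks almost level (scene crop (165,290) to (345,355)). I press down until the stop is felt.

```bash
python3 -m jog '[[[19,0,0,-0.06,0],[19,0,0,-0.06,0],[19,0,0,-0.06,0],[19,0,0,0,0],[19,0,0,0,0]]]';python3 st.py caddy
```

```text
time: 28.8
eef_pos: [0.4131, 0.1943, 0.0931]
orientation: [-0.006, -0.095, 0.995, -0.001]
force: [-9.0, 6.2, 1.3]
grip_width: 0.211
t 28.8 pos [0.4131 0.1943 0.0931] jawdeg 100.86 tilt [-0.013 -0.002 -1.   ] F [-9.   6.2  1.3] grip 19.3 q6 -1.35
caddy TCP-in-frame mm [-96.7   0.7  93.1] jaw rel 89.82
```

```bash
python3 -m jog '[[[19,0,0,-0.08,0],[19,0,0,-0.08,0],[19,0,0,-0.04,0],[19,0,0,0,0],[19,0,0,0,0]]]';python3 st.py caddy;python3 snap.py l
```

```text
time: 29.42
eef_pos: [0.4133, 0.1944, 0.0903]
orientation: [-0.006, -0.095, 0.995, -0.0]
force: [-14.5, 3.1, 18.3]
grip_width: 0.214
t 29.43 pos [0.4133 0.1944 0.0903] jawdeg 100.86 tilt [-0.012 -0.002 -1.   ] F [-14.5   3.1  18.3] grip 19.5 q6 -1.35
caddy TCP-in-frame mm [-96.6   0.7  90.3] jaw rel 89.82
```

View pics/l_scene.png

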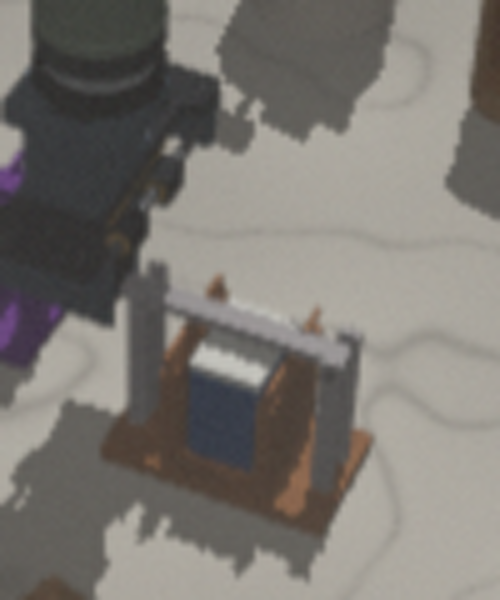

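Force rises to 18 N, so the bar is on its stop. I release, rise and check.

```bash
python3 -m jog '[[[60,0,0,0,0],[60,0,0,0,0],[60,0,0,0,0],[60,0,0,0,0],[60,0,0,0,0]]]';python3 st.py caddy
python3 -m jog '[[[60,0,0,0.4,0],[60,0,0,0.8,0],[60,0,0,1,0],[60,0,0,1,0],[60,0,0,1,0]]]'
python3 -m jog '[[[60,-0.5,-0.3,1,0],[60,-0.5,-0.6,0.5,0],[60,-0.5,-1,0,0],[60,-0.5,-1,0,0],[60,0,-1,0,0]]]'
python3 -m jog '[[[60,0,-1,0,0],[60,0,-1,0,0],[60,0,-1,0,0],[60,0,-1,0,0],[60,0,-1,0,0]]]'
python3 -m jog '[[[60,0,-1,0,0],[60,0,-1,0,0],[60,0,-1,0,0],[60,0,0,0,0],[60,0,0,0,0]]]'
python3 st.py caddy;python3 snap.py m
python3 - <<'E'
from h import *
C=cams()
cv2.imwrite("pics/n_full.png",C["top"]["color"][:,:,::-1])
p=np.load("poses.npy",allow_pickle=True).item()["caddy"]
for q in(0,.05,.1,.15):
  g=place(p,[[.062-.171*np.cos(q),0,.114+.171*np.sin(q)],[.062-.155*np.cos(q),0,.114+.155*np.sin(q)]])
  print(q,((proj(C["scene"],g)-[260,80]+.5)*5).round(0).tolist(),((proj(C["top"],g)-[170,150]+.5)*5).round(0).tolist())
img=np.ascontiguousarray(C["scene"]["color"][:,:,::-1])
cv2.imwrite("pics/o.png",wire(img,C["scene"],p,[(-109,-77,-10,10,105,123),(-77,62,-8,8,110,118),(-75,75,-42,42,0,12),(-23,23,-30,30,12,102)],(270,100,80,90),6.5))
E
```

```text
time: 30.15
eef_pos: [0.4194, 0.1952, 0.0893]
orientation: [-0.0, -0.095, 0.995, -0.0]
force: [-0.1, -0.6, 0.1]
grip_width: 0.659
t 30.15 pos [0.4194 0.1952 0.0893] jawdeg 100.91 tilt [-0. -0. -1.] F [-0.1 -0.6  0.1] grip 60.1 q6 -1.35
caddy TCP-in-frame mm [-90.4   0.4  89.3] jaw rel 89.87
time: 30.78
eef_pos: [0.4195, 0.1954, 0.196]
orientation: [0.0, -0.095, 0.995, 0.0]
force: [0.5, -0.0, 1.0]
grip_width: 0.658
time: 31.4
eef_pos: [0.3686, 0.0972, 0.2328]
orientation: [0.0, -0.095, 0.995, 0.0]
force: [0.4, -0.1, 0.0]
grip_width: 0.661
time: 32.02
eef_pos: [0.3694, -0.0279, 0.2327]
orientation: [0.001, -0.095, 0.995, -0.0]
force: [-0.0, -0.6, -0.8]
grip_width: 0.66
time: 32.65
eef_pos: [0.3693, -0.1017, 0.2323]
orientation: [0.0, -0.095, 0.995, 0.0]
force: [0.3, -0.2, 0.6]
grip_width: 0.657
t 32.65 pos [ 0.3693 -0.1017  0.2323] jawdeg 100.9 tilt [ 0.     0.001 -1.   ] F [ 0.3 -0.2  0.6] grip 59.9 q6 -2.06
caddy TCP-in-frame mm [-196.4 -281.4  232.3] jaw rel 89.86
0 [[76.0, 265.0], [100.0, 273.0]] [[248.0, 545.0], [243.0, 519.0]]
0.05 [[76.0, 255.0], [100.0, 264.0]] [[246.0, 545.0], [242.0, 519.0]]
0.1 [[77.0, 245.0], [101.0, 255.0]] [[244.0, 545.0], [240.0, 518.0]]
0.15 [[78.0, 235.0], [102.0, 246.0]] [[241.0, 543.0], [237.0, 517.0]]
```

View pics/m_scene.png

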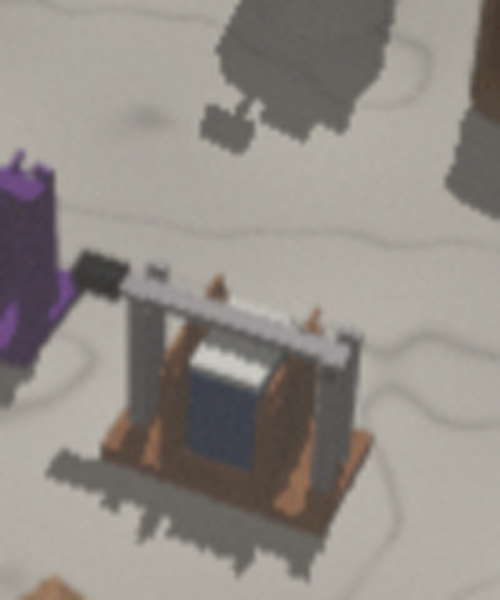

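View pics/o.png

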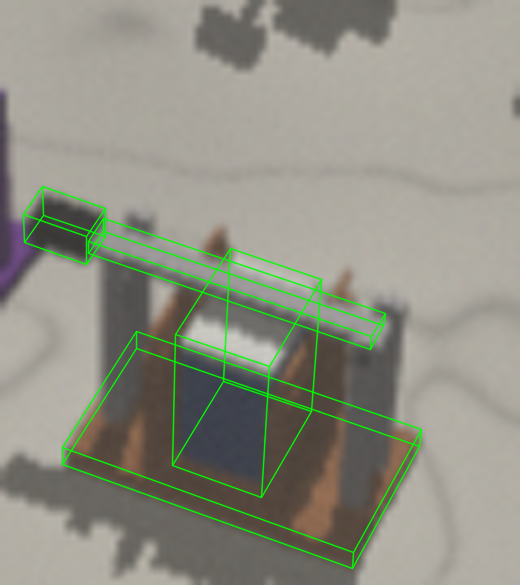

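View pics/n_full.png

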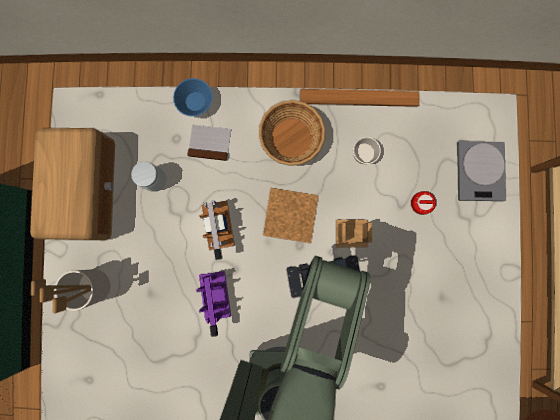

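The grip sits at scene crop (100,274). The model predicts (100,273) at angle 0 and (100,264) at 0.05, so the bar is home. The canister matches the pocket model, and the bystanders in the top view are at the same pixels as at the start. The robot touches nothing, so I hand in.

```bash
python3 -c "
from plant import close_job
print(close_job())"
```

```text
the job is handed in; nothing more can be done
None
```

The canister is in the brown caddy's pocket with the bar closed over it, and the job was handed in at about 33 s. No verdict is reported back.

**What I did:** I lifted the canister from the rack across its 46 mm side, stood it on the mat and let go. I then turned the gripper 90° and took it across its 60 mm side. I lowered it to the pocket floor, let go, and swung the bar shut by its grip until it hit its stop.

**Last checks:**
- **Bar:** its grip appeared within about 1 px (5× enlarged crop) of where it should be at angle 0. The 0.05 rad limit would have put it about 9 px off. I also felt the stop, with the force rising to about 18 N.
- **Canister:** it was released about 0.5 mm from the pocket centre by arm position, with touchdown felt at floor height, and it looked upright in the scene view. The arm hid the pocket from above during insertion, so I checked this with the scene camera only.
- **Bystanders:** by eye, they were where they started in the top view.
- **Robot:** it was clear of everything, with force readings near zero.

**Disagreements:** the two cameras placed the caddy about 2 mm apart, so I used the average, and the fit was good enough. The bar pulled up to about 15 N sideways near the end of the swing, and this went away when I let go.

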